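# Seat the idler block and hold the sprung tensioner arm back past its click

### The arm

A 7-joint arm with a two-finger parallel gripper is mounted at the origin on a cart in front of the work surface, level with it; the furniture and walls round the work are solid. World frame = base frame: x ahead of the robot, y to its left, z up, the work surface at z = 0. Lengths are in m, angles in rad, forces in N, time in s.
With the tool pointing down it reaches from about 0.375 to 0.925 m from the base axis. Payload 3.1 kg.
Tool frame: the origin (TCP) lies at the very end of the fingers, on their centre line; the grasp point (between the pads) lies 19 mm behind it; z points along the fingers, y is the line along which they close (so a half turn about z gives the same grasp; the last joint's range is limited). The gripper opens to 85 mm and grips with 20 to 120 N. Pads are 22 mm wide; open, the fingers measure 114 mm over their backs; the gripper's body (76 mm by 85 mm) begins 54 mm behind the grasp point. The pads swing forward as they close: fully open they stand 13 mm farther back than shut.
Start: joints at [-1.253, 0.383, 0.044, 1.598, -0.018, 1.161, -0.05], TCP at [0.263, 0.595, 0.231] pointing down, gripper open.
Joint ranges: [-2.61, 2.61], [-0.41, 2.15], [-1.48, 1.57], [0, 2.5], [-1.57, 4.71], [0.05, 1.97], [-2.85, 2.85]. Speed limits (rad/s): [2.79, 2.79, 3.14, 3.14, 3.14, 3.14, 3.14].

### API

Orientations are given as a rotation vector (axis times angle).
In Python, from plant import arm, imaging gives the robot as it stands.
- The arm moves only by the shell command python3 -m creep 'ROWS' [FORCE]. ROWS is a JSON object whose one key "steps" holds a list of rows, each a list of 3 entries, a list of its own where there are three numbers: the shift along the tool's x, y, z in m, then the turn about the tool's z in rad, then the finger opening in m, from 0 to 0.0854. A call has 1 to 20 rows; each row shifts and turns the commanded pose from where the row before left it, along the tool's axes as they then stand; what a row does not reach is not made up. A row lasts 1/12 s, in which the tool goes at most 41.7 mm and 7.16 degrees, less where a joint would pass 70% of its speed; a pose out of reach is approached as far as the arm can. A call is refused whole if a number of a shift passes 0.0417 or a number of a turn 0.125, either way. A call with a gripper value outside its range is refused whole. The fingers move at their own pace and stop on an object; FORCE is the grip in N (left out, the last holds). Time passes only in rows, so rows that do not move let the fingers close. It gives the time, the measured TCP pose, the force, the opening and the grip force at its end, in the units of the state.
- arm.read_state(): the state, without advancing time (a new reading comes with each control period).
- imaging.get_image(name): name is "scene" or "top" or "wrist"; returns (picture, depth): 384x512x3 uint8, red, green, blue; 384x512 float32, m along the optical axis (not along the pixel's ray), 0 where there is no reading.
- imaging.camera_params(name): a dict with "camera_matrix" (3x3 intrinsics, pixels), "T" (4x4, takes a point from camera to world coordinates). Camera axes: x right, y up, looking along -z (the intrinsics and any distortion apply to the point x, -y, -z); pixel columns grow to the right and rows downward; lengths in m; the calibration is good to about 2 mm. A picture is of the moment at which its call begins: read the wrist's pose just before it. camera_params takes no time and is no camera call; for the wrist camera it gives the pose at the moment of the call.
- arm.finish_job(): hands the job in; it is judged then, once.
Trained networks look in the newest picture that a camera, given by its name, has taken for a name from the list of things; names that differ only in an ending like _2 or _b are one class to them, and where a whole thing is asked for, a point or a joint stands for the part that bears it (a point fixed in the world has none). Each returns a list of dicts, best first, with "p" (0 to 1); they miss things now and then, are a little off and sometimes report something else, mostly with a low value. They report only what shows in the picture. A call takes as long as a camera call.
- imaging.boxes_of(camera, name): "position" ([column, row] as shares, 0 to 1, of the picture: columns of its width, rows of its height, amid what is visible of it).
- imaging.outline_of(camera, name): "mask" (384x512 bool, what is visible of it) and "position" ([column, row] as shares, 0 to 1, of the picture: columns of its width, rows of its height, amid what is visible of it).
The state is a dict: "clock": time; "joint_positions": joint angles; "qvel": joint speeds; "joint_efforts": joint torques, N m; "position": TCP position; "eef_rot": TCP orientation; "contact_force": force on the tool from outside, world axes, zero at the start; "ft_torque": the same for the moment, N m; "opening": opening from 0.0 (shut) to 1.0 (fully open); "grip_force": force on a finger pad.
Only numpy, scipy, OpenCV 4.12 (cv2) and the standard library are available. Lean on these libraries where they do the work, as an engineer would, in place of code of your own. Each camera call takes 0.05 s, during which the arm holds its last target. There are 200 camera calls.

### The job

The belt tensioner on the bench needs a new belt. Drop the short idler block (not the longer spare) fully down into the pocket on the tensioner's plate, upright, and let go of it; then swing the sprung tensioner arm by its post back past the pawl's click and keep hold of it there, a little beyond the click so that your grip and not the pawl carries the spring: finish while still holding it. Leave the spare block, the brass fitting and the terminal block where they are.

Things in the scene. Friction and masses are not known exactly. Their poses are not given: they have to be found in the camera images.
- fixture: belt tensioner, fixed to the bench, turned up to 0.3 rad: grey plate 210 (its x) x 270 (its y) x 12 mm; origin at the centre of its underside, z up. In its frame: pocket at x -30, y -85 mm; arm pivot at x +10, y 0; pawl slider in a steel guide (38 mm high) at x +50 to +125, y 0. The arm and its post stand over the +y half.
- pocket (a point): centre of the pocket's floor (12 mm above the bench, the plate's top). The pocket is an open rectangle, clear 40 mm along the fixture's x and 30 mm along its y, with 6 mm thick aluminium walls 8 mm high.
- pivot (a point): axis of the tensioner arm (vertical), on the plate's top
- tensioner (a joint): angle of the sprung arm, rad: 0 at rest, growing clockwise seen from above, end stop 0.95. The spring resists with 5 N at the post at 0, 12 N at 0.8 (ratchet adds 1 to 2 N before the click). The tooth lifts the pawl from 0.33 and passes it at 0.62, the click; released after that, the arm falls back on the pawl at 0.62. Past 0.68 the pawl carries nothing: hold it at 0.72 to 0.90.
- post (a point): axis of the arm's upright round steel grip post, diameter 16 mm, bare from 41 to 85 mm above the bench (black roller of 28 mm below); point at height 67 mm, moves with the arm. 110 mm from the pivot; seen from there at 40 degrees from the fixture's +y towards its -x when the joint is 0, along +y at 0.70.
- pawl (a joint): slide of the pawl, m: 0 fully in, 0.0045 when the tooth has lifted it, back to 0 after the click
- idler: the short idler block: aluminium block 36 mm (its x) by 26 mm (its y) by 30 mm high, with a black grooved pulley of diameter 20 mm on top (45 mm high in all), 90 g; loose on the bench beside the fixture; origin at the centre of its underside. Either way round fits the pocket, long side along the fixture's x.
- spare_idler: the longer spare idler block, same but 58 mm along its x (does not fit the pocket); to be left alone
- gland: brass fitting 19 x 22 x 24 mm, standing loose among the blocks; to be left alone; origin at the centre of its underside
- terminal: white ceramic terminal block 26 x 42 x 22 mm, loose; to be left alone; origin at the centre of its underside

How it is judged:
On the way, in this order (a step that is already met when the one before it is completed fails the run):
1. the short idler block stands seated in the pocket, let go, with the arm not yet past the click (horizontal distance between idler and pocket below 0.0045 m and z of idler in the frame of fixture below 0.0145 m and angle between idler's own z axis and vertical below 0.06 rad and angle between the x axis of idler and the x axis of fixture, either way round below 0.15 rad and contact force between the fingers and idler below 0.1 N and linear speed of idler below 0.02 m/s and value of joint tensioner below 0.55 rad), for 0.2 s.
2. the arm is past the click, the pawl has dropped behind its tooth (value of joint tensioner above 0.63 rad and value of joint pawl below 0.001 m), for 0.1 s.
At the end, for the whole second after the job is handed in: short block untouched in the pocket: centred within 4.5 mm, down within 2.5 mm, upright within 0.06 rad, square within 0.15 rad; arm beyond 0.68 rad (click at 0.62), pawl in (under 1 mm), fingers pressing on the arm with over 2 N (horizontal distance between idler and pocket below 0.0045 m and z of idler in the frame of fixture below 0.0145 m and angle between idler's own z axis and vertical below 0.06 rad and angle between the x axis of idler and the x axis of fixture, either way round below 0.15 rad and value of joint tensioner above 0.68 rad and value of joint pawl below 0.001 m and contact force between the fingers and tensioner above 2 N and contact force between the fingers and idler below 0.1 N and linear speed of idler below 0.02 m/s); the arm keeps its last pose, push and grip.
It fails at once if the spare idler block was moved more than 20 mm (distance of spare_idler from where it was at the start of the episode above 0.02 m).
It fails at once if the brass fitting was moved more than 20 mm (distance of gland from where it was at the start of the episode above 0.02 m).
It fails at once if the terminal block was moved more than 20 mm (distance of terminal from where it was at the start of the episode above 0.02 m).
It also fails if it takes over 48 s, if anything falls off the work surface, if the arm or the gripper's body presses on something with over 40 N, if the wrist force passes 120 N, or if a joint passes its speed limit or range.

## Working session

There is one attempt and no reset: what is moved stays moved. The work goes in short steps, Python scripts to look and compute and a shell command to move; the robot and the scene stay as the last step left them, time stands still between calls to the robot, and variables do not carry over. Pictures are saved under pics/ and viewed, at most 10 in all, crops included, and the job is handed in when it is done.

```bash
ls; mkdir -p pics; python3 - <<'E'
from plant import arm, imaging
import cv2,numpy as np
s=arm.read_state();print({k:np.round(v,3) for k,v in s.items()})
ims=[]
for c in ["scene","top"]:
    p,d=imaging.get_image(c);np.savez(f'/tmp/{c}.npz',p=p,d=d)
    ims.append(p)
    P=imaging.camera_params(c);print(c,np.round(P["camera_matrix"],1).tolist(),np.round(P["T"],3).tolist(),[k for k in P])
    cv2.imwrite(f'pics/{c}.png',cv2.resize(p[:,:,::-1],(800,600)))
    for n in ["idler","spare_idler","fixture","post","gland","terminal","tensioner","pawl","pocket"]:
        try: print(c,n,[(np.round(b["position"],3).tolist(),round(b["p"],2)) for b in imaging.boxes_of(c,n)[:3]])
        except Exception as e: print(n,e)
E
```

```text
pics
{'clock': np.float64(0.0), 'joint_positions': array([-1.253,  0.384,  0.044,  1.6  , -0.018,  1.161, -0.05 ]), 'qvel': array([-0.001, -0.001, -0.001,  0.   ,  0.001, -0.001,  0.001]), 'joint_efforts': array([-1.0000e-03, -4.3345e+01,  1.0240e+00, -2.4951e+01,  1.1000e-02,
        1.1000e-02,  0.0000e+00]), 'position': array([0.262, 0.594, 0.23 ]), 'eef_rot': array([-0.648, -3.074,  0.004]), 'contact_force': array([ 0.072, -0.398,  0.45 ]), 'ft_torque': array([ 0.08 , -0.038, -0.048]), 'grip_force': np.float64(0.0), 'opening': np.float64(1.0)}
scene [[437.5, 0.0, 260.7], [0.0, 437.5, 190.7], [0.0, 0.0, 1.0]] [[0.676, 0.291, -0.678, -0.098], [-0.737, 0.293, -0.609, -0.578], [0.022, 0.911, 0.412, 0.489], [0.0, 0.0, 0.0, 1.0]] ['camera_matrix', 'T']
scene idler [([0.356, 0.538], 0.65)]
scene spare_idler [([0.452, 0.488], 0.87)]
scene fixture [([0.649, 0.667], 0.82)]
scene post [([0.614, 0.615], 0.57)]
scene gland []
scene terminal [([0.399, 0.483], 0.57)]
scene tensioner [([0.613, 0.615], 0.94)]
scene pawl [([0.721, 0.595], 0.45)]
scene pocket [([0.651, 0.667], 0.95)]
top [[376.1, 0.0, 256.8], [0.0, 376.1, 194.7], [0.0, 0.0, 1.0]] [[0.027, 0.98, -0.198, 0.375], [-1.0, 0.027, -0.001, -0.021], [0.004, 0.197, 0.98, 0.96], [0.0, 0.0, 0.0, 1.0]] ['camera_matrix', 'T']
top idler [([0.334, 0.592], 0.51)]
top spare_idler [([0.352, 0.44], 0.79), ([0.291, 0.457], 0.22), ([0.343, 0.598], 0.16)]
top fixture [([0.621, 0.495], 0.71)]
top post [([0.606, 0.497], 0.63)]
top gland []
top terminal [([0.288, 0.455], 0.65), ([0.637, 0.396], 0.48)]
top tensioner [([0.612, 0.493], 0.74)]
top pawl []
top pocket [([0.619, 0.5], 0.76), ([0.295, 0.457], 0.61)]
```

View pics/top.png

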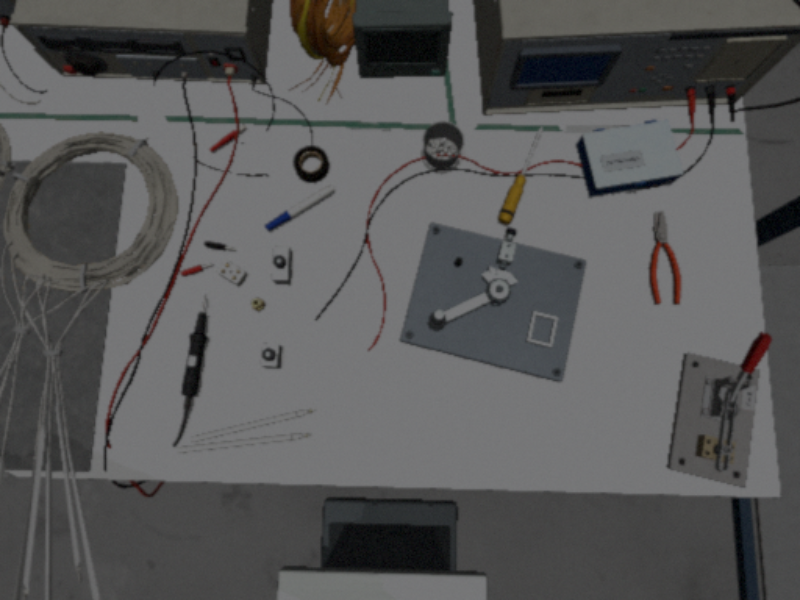

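View pics/scene.png

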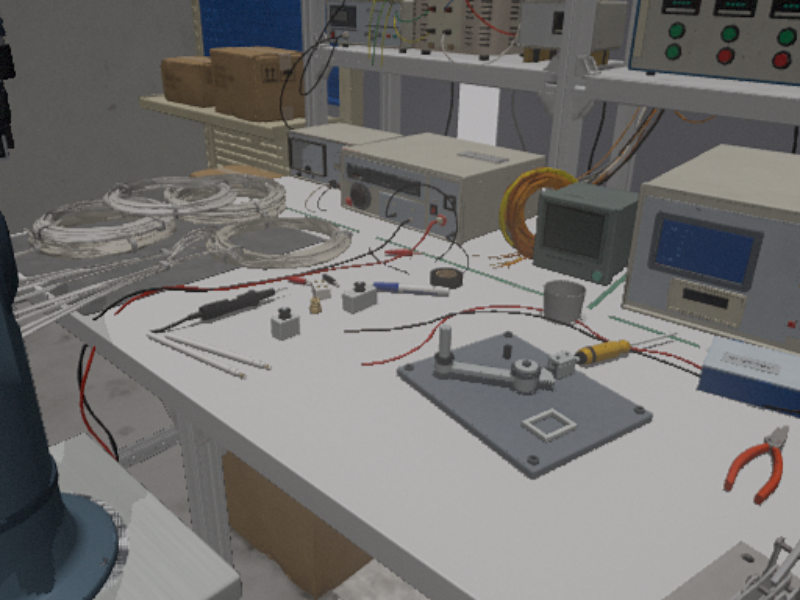

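The top view shows the short idler at about (271,355), spare (282,265), gland (258,304), terminal (233,272), pocket (543,328), post (438,318) and the pawl at (508,245), in 800x600 pixels. So fixture +x points away from the robot, and +y to its left.

```bash
cat > h.py <<'E'
import numpy as np,cv2
from plant import arm,imaging
def cloud(d,P):
    K,T=P["camera_matrix"],np.array(P["T"])
    v,u=np.mgrid[0:d.shape[0],0:d.shape[1]]
    X=np.stack([(u-K[0,2])/K[0,0]*d,-(v-K[1,2])/K[1,1]*d,-d,np.ones_like(d)],-1)
    return (X@T.T)[...,:3]
def onplane(uv,z,P):
    K,T=P["camera_matrix"],np.array(P["T"])
    r=T[:3,:3]@np.array([(uv[0]-K[0,2])/K[0,0],-(uv[1]-K[1,2])/K[1,1],-1])
    return T[:3,3]+r*(z-T[2,3])/r[2]
def rect(pts):
    r=cv2.minAreaRect(pts[:,:2].astype(np.float32)*1000)
    return np.round(r[0],1),np.round(r[1],1),round(r[2],1)
def pose(s):
    from scipy.spatial.transform import Rotation as R
    return R.from_rotvec(s["eef_rot"]).as_matrix()
E
python3 - <<'E'
from h import *
for c in ["top","scene"]:
    f=np.load(f'/tmp/{c}.npz');P=imaging.camera_params(c);X=cloud(f['d'].astype(float),P)
    z=X[...,2]; 
    base=(X[...,0]>.3)&(X[...,0]<.75)&(X[...,1]>-.4)&(X[...,1]<.45)&(f['d']>0)
    print(c,'table z',np.median(z[base]))
    # plate: saturation low & grey mid
    m=((base&(z>.006)&(z<.4))).astype(np.uint8)
    n,l,st,ce=cv2.connectedComponentsWithStats(m)
    for i in range(1,n):
        if st[i,4]>12:
            p=X[l==i];print(st[i].tolist(),np.round(p.mean(0),3),'zmax',p[:,2].max().round(3),rect(p))
            if st[i,4]>2000:
                for lo,hi in [(.009,.0155),(.017,.026),(.06,.12)]:
                    q=p[(p[:,2]>lo)&(p[:,2]<hi)];print('   ',lo,len(q),np.round(q.mean(0),4),rect(q))
E
```

```text
top table z 0.001735016497528552
[75, 121, 39, 62, 1142] [0.672 0.406 0.016] zmax 0.028 (array([667.8, 409. ]), array([ 60.1, 177.4]), 73.1)
[169, 125, 37, 23, 215] [0.721 0.171 0.015] zmax 0.021 (array([723. , 170.8]), array([ 17.8, 106.1]), 37.1)
[318, 127, 14, 17, 143] [ 0.729 -0.192  0.023] zmax 0.03 (array([ 731.9, -192.6]), array([25.2, 39.8]), 72.7)
[232, 134, 9, 24, 41] [0.7   0.042 0.009] zmax 0.013 (array([700.2,  43.7]), array([ 9.5, 66.9]), 74.3)
[256, 142, 119, 102, 8367] [ 0.577 -0.171  0.016] zmax 0.089 (array([ 587.1, -172.4]), array([270.4, 225.8]), 77.3)
    0.009 6351 [ 0.574  -0.1708  0.0131] (array([ 579.5, -170.9]), array([270.1, 210.4]), 77.2)
    0.017 393 [ 0.5645 -0.2026  0.0196] (array([ 587.5, -173.5]), array([263.9, 217.2]), 79.0)
    0.06 47 [ 0.5373 -0.0746  0.0829] (array([537.9, -74.8]), array([14. , 14.4]), 6.7)
[130, 154, 15, 6, 57] [0.66  0.298 0.011] zmax 0.014 (array([661.6, 298.7]), array([37.5, 12.3]), 82.6)
[174, 157, 13, 25, 283] [0.625 0.179 0.031] zmax 0.048 (array([627.2, 181.7]), array([58.3, 26.8]), 0.3)
[138, 166, 20, 17, 179] [0.612 0.
[... 1817 characters left out ...]
19, 19, 255] [0.469 0.182 0.024] zmax 0.045 (array([473.5, 187.3]), array([29.2, 39.4]), 85.9)
[277, 200, 15, 5, 23] [0.684 0.044 0.008] zmax 0.01 (array([684.3,  45. ]), array([ 6.9, 43.6]), 80.2)
[254, 207, 164, 97, 7972] [ 0.565 -0.188  0.016] zmax 0.086 (array([ 611.5, -177.7]), array([274.5, 284.2]), 77.2)
    0.009 6028 [ 0.561  -0.1917  0.0115] (array([ 610.5, -178.8]), array([271.5, 282.5]), 77.0)
    0.017 598 [ 0.5957 -0.1986  0.021 ] (array([ 615.3, -181.9]), array([249.1, 275. ]), 77.2)
    0.06 100 [ 0.5334 -0.0782  0.0744] (array([535.7, -75.9]), array([17.9, 14.8]), 73.8)
[94, 212, 75, 27, 317] [0.35  0.22  0.008] zmax 0.011 (array([344.5, 223.9]), array([ 43.4, 207.6]), 14.6)
```

```bash
cat >> h.py <<'E'
def plan(x,y,z,yaw,mod=np.pi):
    """tool y (closing line) to world angle yaw (deg); returns turn about tool z, then shifts in the turned tool frame"""
    s=arm.read_state();M=pose(s)
    cur=np.arctan2(M[1,1],M[0,1]);t=-(np.radians(yaw)-cur)
    t=(t+mod/2)%mod-mod/2
    from scipy.spatial.transform import Rotation as R
    M2=M@R.from_rotvec([0,0,t]).as_matrix()
    print('clock',round(float(s["clock"]),2),'pos',np.round(s["position"],4),'yaw',round(np.degrees(cur),2),'tilt',np.round(M[:2,2],4),'j7',round(s["joint_positions"][6],2),'F',np.round(s["contact_force"],1),'grip',round(float(s["grip_force"]),1),'open',round(float(s["opening"])*.0854,4))
    print('turn',round(t,4),'shift',np.round(M2.T@(np.array([x,y,z])-s["position"]),4))
E
python3 - <<'E'
from h import *
plan(.475,.188,.2,88)
P=imaging.camera_params("wrist");s=arm.read_state();M=pose(s)
print(P["camera_matrix"].round(1).tolist()); print('cam in tool',(M.T@(P["T"][:3,3]-s["position"])).round(3),(M.T@P["T"][:3,:3]).round(3).tolist())
E
```

```text
clock 1.0 pos [0.2625 0.5946 0.2313] yaw 66.18 tilt [-0.  0.] j7 -0.05 F [ 0.3 -0.7 -0. ] grip 0.0 open 0.0851
turn -0.3809 shift [-0.2265 -0.399   0.0313]
[[309.4, 0.0, 255.5], [0.0, 309.4, 188.0], [0.0, 0.0, 1.0]]
cam in tool [ 0.082  0.    -0.143] [[0.0, 0.946, 0.323], [1.0, -0.0, 0.0], [0.001, 0.323, -0.946]]
```

```bash
python3 -m creep '{"steps":[[[0,0,0],-0.095,0.0854],[[0,0,0],-0.095,0.0854],[[0,0,0],-0.095,0.0854],[[0,0,0],-0.095,0.0854],[[-0.0162,-0.0285,0.007],0,0.0854],[[-0.0162,-0.0285,0.007],0,0.0854],[[-0.0162,-0.0285,0.007],0,0.0854],[[-0.0162,-0.0285,0.007],0,0.0854],[[-0.0162,-0.0285,0.007],0,0.0854],[[-0.0162,-0.0285,0.007],0,0.0854],[[-0.0162,-0.0285,0.007],0,0.0854],[[-0.0162,-0.0285,0.007],0,0.0854],[[-0.0162,-0.0285,0.007],0,0.0854],[[-0.0162,-0.0285,0.007],0,0.0854],[[-0.0162,-0.0285,0.007],0,0.0854],[[-0.0162,-0.0285,0.007],0,0.0854],[[-0.0162,-0.0285,0.007],0,0.0854],[[-0.0162,-0.0285,0.007],0,0.0854],[[0,0,0],0,0.0854],[[0,0,0],0,0.0854]]}' 60
python3 - <<'E'
from h import *
plan(.475,.188,.1,88)
P=imaging.camera_params("wrist");p,d=imaging.get_image("wrist")
cv2.imwrite('pics/w1.png',p[:,:,::-1])
X=cloud(d.astype(float),P);z=X[...,2]
print('table',np.median(z[(z<.01)&(d>0)]))
for n in ["idler","spare_idler"]:
  for o in imaging.outline_of("wrist",n)[:2]:
    m=o["mask"];q=X[m];print(n,o["p"],m.sum(),np.round(o["position"],3),rect(q))
    t=q[(q[:,2]>.027)&(q[:,2]<.034)];print('  top',len(t),rect(t),np.median(t[:,2]))
    t=q[q[:,2]>.041];print('  pulley',len(t),rect(t),np.median(t[:,2]))
E
```

```text
clock: 2.67
position: [0.4758, 0.1849, 0.133]
eef_rot: [-0.066, -3.141, 0.002]
contact_force: [0.4, 0.7, -0.1]
opening: 0.998
grip_force: 0.0
clock 2.67 pos [0.4758 0.1849 0.133 ] yaw 87.61 tilt [-0.0003 -0.001 ] j7 1.13 F [ 0.4  0.7 -0.1] grip 0.0 open 0.0853
turn -0.0069 shift [0.0009 0.0031 0.033 ]
table 0.0004762068511837969
idler 0.56 1504 [0.508 0.468] (array([443.7, 187.8]), array([99.9, 31. ]), 1.6)
  top 793 (array([475.3, 189.1]), array([25.7, 35.8]), 88.7) 0.03053014263240636
  pulley 448 (array([440. , 184.7]), array([90.9, 19.2]), 7.1) 0.04264990747177223
spare_idler 0.76 1668 [0.51  0.834] (array([525.3, 179.4]), array([262.9,  28.6]), 0.7)
  top 918 (array([627.1, 182. ]), array([59.2, 25.9]), 1.0) 0.03066603024586359
  pulley 282 (array([515.8, 185.8]), array([ 19.2, 244.2]), 87.9) 0.04279782978601078
```

View pics/w1.png

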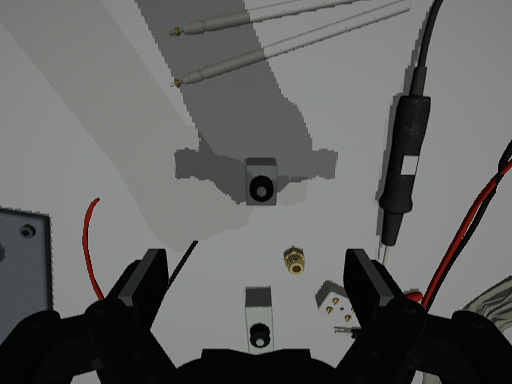

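The wrist view shows the idler at (261,190) with the spare at (258,330) farther out. Depth gives the idler's centre as (0.4753, 0.1891), with its short side along 88.7°.

```bash
python3 -m creep '{"steps":[[[0,0.004,0.015],-0.019,0.0854],[[0,0,0.025],0,0.07],[[0,0,0.025],0,0.06],[[0,0,0.025],0,0.06],[[0,0,0.018],0,0.06],[[0,0,0.008],0,0.06],[[0,0,0.006],0,0.06],[[0,0,0],0,0.06],[[0,0,0],0,0.06]]}'
python3 - <<'E'
from h import *
plan(.4753,.1891,.009,88.7)
E
```

```text
clock: 3.57
position: [0.4756, 0.1928, 0.012]
eef_rot: [0.025, 3.14, 0.001]
contact_force: [0.5, -0.0, -0.0]
opening: 0.701
grip_force: 0.0
clock 3.57 pos [0.4756 0.1928 0.012 ] yaw 89.1 tilt [0.0011 0.0009] j7 1.2 F [ 0.5 -0.  -0. ] grip 0.0 open 0.0599
turn 0.007 shift [ 0.0002 -0.0037  0.003 ]
```

```bash
python3 -m creep '{"steps":[[[0,-0.0037,0.003],0.007,0.06],[[0,0,0],0,0.06],[[0,0,0],0,0.02],[[0,0,0],0,0.02],[[0,0,0],0,0.02],[[0,0,0],0,0.02],[[0,0,0],0,0.02],[[0,0,0],0,0.02]]}' 50
python3 - <<'E'
from h import *
plan(.4753,.1891,.009,88.7)
E
```

```text
clock: 4.23
position: [0.4757, 0.1884, 0.0089]
eef_rot: [0.037, 3.14, 0.001]
contact_force: [-0.4, 0.1, 5.6]
opening: 0.293
grip_force: 49.8
clock 4.23 pos [0.4757 0.1884 0.0089] yaw 88.64 tilt [0.0012 0.0006] j7 1.2 F [-0.4  0.1  5.6] grip 49.8 open 0.025
turn -0.0011 shift [ 0.0004  0.0007 -0.0001]
```

```bash
python3 -m creep '{"steps":[[[0,0,-0.02],0,0.02],[[0,0,-0.04],0,0.02],[[0,0,-0.04],0,0.02],[[0,0,-0.04],0,0.02],[[0,0,0],0.1,0.02],[[0,0,0],0.1,0.02],[[-0.0116,-0.0317,0],0,0.02],[[-0.0116,-0.0317,0],0,0.02],[[-0.0116,-0.0317,0],0,0.02],[[-0.0116,-0.0317,0],0,0.02],[[-0.0116,-0.0317,0],0,0.02],[[-0.0116,-0.0317,0],0,0.02],[[-0.0116,-0.0317,0],0,0.02],[[-0.0116,-0.0317,0],0,0.02],[[-0.0116,-0.0317,0],0,0.02],[[-0.0116,-0.0317,0],0,0.02],[[-0.0116,-0.0317,0],0,0.02],[[-0.0116,-0.0317,0],0,0.02],[[-0.0116,-0.0317,0],0,0.02]]}'
python3 -m creep '{"steps":[[[0,0,0],0,0.02],[[0,0,0],0,0.02],[[0,0,0],0,0.02]]}'
python3 - <<'E'
from h import *
plan(.5314,-.2472,.1,77.2)
P=imaging.camera_params("wrist");p,d=imaging.get_image("wrist");s=arm.read_state()
np.savez('/tmp/w2.npz',p=p,d=d,T=P["T"],K=P["camera_matrix"],pos=s["position"],rv=s["eef_rot"])
cv2.imwrite('pics/w2.png',cv2.resize(p[:,:,::-1],(768,576)))
X=cloud(d.astype(float),P);z=X[...,2]
c=np.array([.5314,-.2472]);near=np.linalg.norm(X[...,:2]-c,axis=-1)<.05
print('plate z',np.median(z[near&(z<.03)]))
w=X[near&(z>.0165)&(z<.024)];print('walls',len(w),rect(w))
M=pose(s);Y=(X-s["position"])@M   # tool frame
h=Y[(d>0)&(abs(Y[...,1])<.02)&(abs(Y[...,0])<.03)&(Y[...,2]>-.04)&(Y[...,2]<.012)]
print('held pts',len(h),h.min(0),h.max(0))
for lo,hi in [(-.04,-.03),(-.026,-.017)]:
    q=h[(h[:,2]>lo)&(h[:,2]<hi)]; print(lo,len(q),len(q) and rect(q), len(q) and np.median(q[:,2]))
E
```

```text
clock: 5.82
position: [0.5298, -0.2483, 0.1473]
eef_rot: [-0.35, -3.12, -0.001]
contact_force: [0.7, -0.2, -1.2]
opening: 0.296
grip_force: 49.4
clock: 6.07
position: [0.5298, -0.2466, 0.1473]
eef_rot: [-0.351, -3.12, -0.002]
contact_force: [-0.6, 1.2, -1.7]
opening: 0.295
grip_force: 49.4
clock 6.07 pos [ 0.5298 -0.2466  0.1473] yaw 77.15 tilt [-0.002   0.0012] j7 1.89 F [-0.6  1.2 -1.7] grip 49.4 open 0.0252
turn -0.0009 shift [-0.0018 -0.0003  0.0473]
plate z 0.012717895678476893
walls 1197 (array([ 530.7, -247. ]), array([42. , 51.5]), 76.9)
held pts 7112 [-0.01807751 -0.01999906 -0.03996701] [0.0186316  0.01999936 0.00787463]
-0.04 2612 (array([-0.7, -0. ]), array([23.5, 40. ]), 0.2) -0.033890444493375964
-0.026 2846 (array([0.3, 0.1]), array([39.8, 36.5]), 89.2) -0.021482516061379228
```

View pics/w2.png

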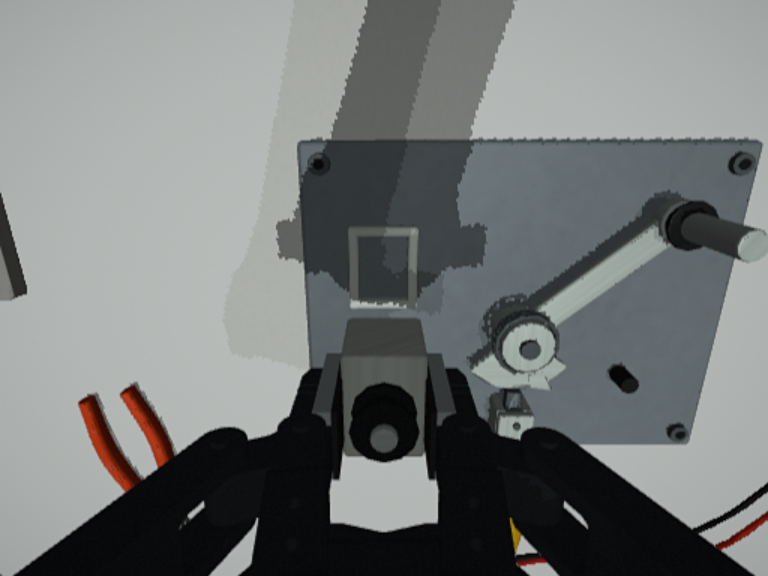

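The pocket rim is clear at about (383,268) in 768x576, and the block is held squarely. The walls fit (0.5307, -0.2470) at 76.9°, about 1 mm from the tool axis.

```bash
python3 -m creep '{"steps":[[[-0.0013,-0.0003,0.02],0.003,0.02],[[0,0,0.04],0,0.02],[[0,0,0.03],0,0.02],[[0,0,0.015],0,0.02],[[0,0,0],0,0.02],[[0,0,0],0,0.02],[[0,0,0],0,0.02]]}'
python3 - <<'E'
from h import *
plan(.5310,-.2470,.021,76.95)
E
```

```text
clock: 6.7
position: [0.5332, -0.2471, 0.0445]
eef_rot: [0.352, 3.12, -0.0]
contact_force: [-0.9, -0.6, 0.2]
opening: 0.292
grip_force: 49.4
clock 6.7 pos [ 0.5332 -0.2471  0.0445] yaw 77.11 tilt [ 0.0022 -0.0003] j7 1.96 F [-0.9 -0.6  0.2] grip 49.4 open 0.0249
turn 0.0027 shift [ 0.0022 -0.0004  0.0235]
```

```bash
python3 -m creep '{"steps":[[[0.0022,-0.0003,0.005],0.002,0.02],[[0,0,0],0,0.02],[[0,0,0],0,0.02]]}'
python3 - <<'E'
from h import *
plan(.5310,-.2470,.021,76.95)
P=imaging.camera_params("wrist");p,d=imaging.get_image("wrist")
X=cloud(d.astype(float),P);z=X[...,2];
c=np.array([.531,-.247]);near=np.linalg.norm(X[...,:2]-c,axis=-1)<.045
s=arm.read_state();Y=(X-s["position"])@pose(s)
w=X[near&(z>.0165)&(z<.022)];print('walls',len(w),rect(w))
cv2.imwrite('pics/w3.png',p[:,:,::-1])
plan(.5310,-.2470,.021,76.95)
E
```

```text
clock: 6.95
position: [0.53, -0.2477, 0.0392]
eef_rot: [0.358, 3.12, -0.0]
contact_force: [0.1, -0.3, -0.7]
opening: 0.296
grip_force: 49.4
clock 6.95 pos [ 0.53   -0.2477  0.0392] yaw 76.89 tilt [ 0.0013 -0.0002] j7 1.96 F [ 0.1 -0.3 -0.7] grip 49.4 open 0.0253
turn -0.0011 shift [-0.0008  0.0009  0.0182]
walls 1544 (array([ 518.8, -244.3]), array([42.1, 27.8]), 76.8)
clock 7.0 pos [ 0.53   -0.2478  0.0391] yaw 76.89 tilt [ 0.0014 -0.0003] j7 1.96 F [-1.   0.  -0.7] grip 49.4 open 0.0254
turn -0.0011 shift [-0.0007  0.001   0.0181]
```

View pics/w3.png

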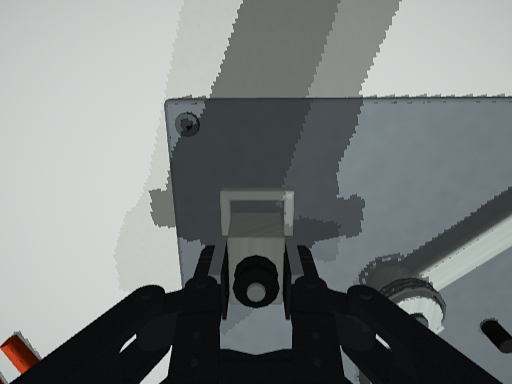

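Viewed from here, the block hangs just above the pocket (rim at about (257,215)) and lines up with it sideways. I'll make a final trim of under 1 mm and lower it.

```bash
python3 -m creep '{"steps":[[[-0.0007,0.0007,0.003],0,0.02],[[0,0,0.004],0,0.02],[[0,0,0.004],0,0.02],[[0,0,0.004],0,0.02],[[0,0,0.003],0,0.02],[[0,0,0],0,0.02],[[0,0,0],0,0.02]]}'
python3 - <<'E'
from h import *
plan(.5309,-.2472,.021,76.95)
E
```

```text
clock: 7.58
position: [0.5301, -0.2469, 0.021]
eef_rot: [-0.359, -3.12, -0.002]
contact_force: [-3.0, 1.7, 7.5]
opening: 0.291
grip_force: 50.5
clock 7.58 pos [ 0.5301 -0.2469  0.021 ] yaw 76.88 tilt [-0.0011  0.0014] j7 1.97 F [-3.   1.7  7.5] grip 50.5 open 0.0249
turn -0.0013 shift [-0.0008 -0.0001 -0.    ]
```

```bash
python3 -m creep '{"steps":[[[0,0,0],0,0.05],[[0,0,0],0,0.05],[[0,0,0],0,0.05],[[0,0,0],0,0.05],[[0,0,-0.015],0,0.05],[[0,0,-0.03],0,0.05],[[0,0,-0.04],0,0.05],[[0,0,-0.03],0,0.05],[[0.02,0,0],0,0.05],[[0,0,0],0,0.05],[[0,0,0],0,0.05]]}'
python3 - <<'E'
from h import *
plan(.5309,-.2472,.14,76.95)
P=imaging.camera_params("wrist");p,d=imaging.get_image("wrist")
X=cloud(d.astype(float),P);z=X[...,2]
c=np.array([.5307,-.247]);near=np.linalg.norm(X[...,:2]-c,axis=-1)<.045
for lo,hi in [(.0165,.022),(.038,.046),(.052,.062)]:
    w=X[near&(z>lo)&(z<hi)];print(lo,len(w),rect(w),np.median(w[:,2]))
# tilt of block top
w=X[near&(z>.038)&(z<.0455)];A=np.c_[w[:,:2]-w[:,:2].mean(0),np.ones(len(w))];print('top slope',np.linalg.lstsq(A,w[:,2],rcond=None)[0])
b=X[near&(z<.0145)];print(np.median(b[:,2]))
# post
np.savez('/tmp/w4.npz',p=p,d=d,T=P["T"],K=P["camera_matrix"])
w=X[(z>.075)&(z<.1)&(np.linalg.norm(X[...,:2]-[.538,-.075],axis=-1)<.04)];print('post',len(w),len(w)and rect(w))
cv2.imwrite('pics/w4.png',p[:,:,::-1])
E
```

```text
clock: 8.5
position: [0.51, -0.2423, 0.1349]
eef_rot: [-0.36, -3.12, -0.001]
contact_force: [0.5, 0.8, -0.8]
opening: 0.58
grip_force: 0.0
clock 8.5 pos [ 0.51   -0.2423  0.1349] yaw 76.85 tilt [-0.0008  0.0009] j7 1.89 F [ 0.5  0.8 -0.8] grip 0.0 open 0.0495
turn -0.0017 shift [-0.0215 -0.0001 -0.0051]
0.0165 1052 (array([ 530.9, -247.1]), array([42. , 52.2]), 77.2) 0.020337882705691146
0.038 810 (array([ 530.3, -246.8]), array([26. , 35.6]), 76.7) 0.04243913982343303
0.052 449 (array([ 530.4, -247. ]), array([19.1, 19.3]), 4.2) 0.05462856775198657
top slope [ 0.01506631 -0.0046031   0.04239286]
0.01259889861450017
post 517 (array([537.5, -77.8]), array([12.4, 15.5]), 73.6)
```

View pics/w4.png

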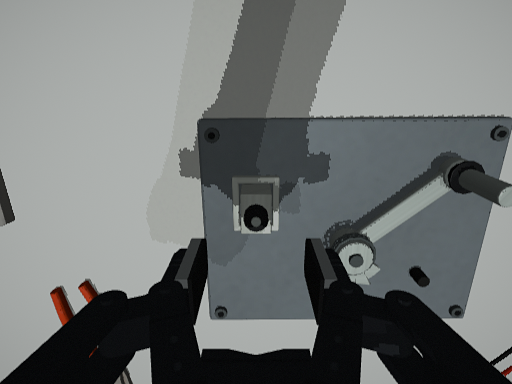

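The block sits within 1 mm of the pocket centre, at (257,205) in the view, with its top at 42 mm, so it is seated. The arm's post leans out to the right at (480,183), still at rest. Next I'll turn the hand and go over the post.

```bash
python3 -m creep '{"steps":[[[0,0,-0.01],-0.12,0.05],[[0,0,0],-0.12,0.05],[[0,0,0],-0.12,0.05],[[0,0,0],-0.12,0.05],[[0,0,0],-0.12,0.05],[[0,0,0],-0.12,0.05],[[0,0,0],-0.12,0.05],[[0,0,0],-0.12,0.05],[[0,0,0],-0.12,0.05],[[0,0,0],-0.12,0.05],[[0,0,0],-0.12,0.05],[[0,0,0],-0.12,0.05],[[0,0,0],-0.12,0.05],[[0,0,0],-0.12,0.05],[[0,0,0],-0.12,0.05],[[0,0,0],-0.12,0.05],[[0,0,0],-0.12,0.05],[[0,0,0],-0.12,0.05],[[0,0,0],-0.11,0.05],[[0,0,0],0,0.0854]]}'
python3 - <<'E'
from h import *
plan(.5386,-.0752,.15,207.1)
E
```

```text
clock: 10.22
position: [0.5021, -0.2205, 0.1063]
eef_rot: [2.324, -2.061, -0.079]
contact_force: [-0.9, 0.3, -1.2]
opening: 0.716
grip_force: 0.0
clock 10.22 pos [ 0.5021 -0.2205  0.1063] yaw -173.12 tilt [-0.0608  0.0084] j7 2.85 F [-0.9  0.3 -1.2] grip 0.0 open 0.0611
turn -0.3528 shift [-0.1143 -0.0965 -0.0446]
```

```bash
python3 -m creep '{"steps":[[[0,0,-0.02],0.12,0.0854],[[0,0,-0.01],0.12,0.0854],[[0,0,0],0.12,0.0854],[[0,0,0],0.12,0.0854],[[0,0,0],0.12,0.0854],[[0,0,0],0.12,0.0854],[[0,0,0],0.12,0.0854],[[0,0,0],0.12,0.0854],[[0,0,0],0.12,0.0854],[[0,0,0],0.12,0.0854],[[0,0,0],0.12,0.0854],[[0,0,0],0.12,0.0854],[[0,0,0],0.12,0.0854],[[0,0,0],0.12,0.0854],[[0,0,0],0.12,0.0854],[[0,0,0],0.12,0.0854],[[0,0,0],0.12,0.0854],[[0,0,0],0.12,0.0854],[[0,0,0],0.12,0.0854],[[0,0,0],0.12,0.0854]]}'
python3 - <<'E'
from h import *
plan(.5386,-.0752,.15,27.1,2*np.pi)
print(arm.read_state()["joint_positions"])
E
```

```text
clock: 11.88
position: [0.5089, -0.2198, 0.1467]
eef_rot: [-1.081, -2.905, 0.037]
contact_force: [0.1, 0.8, 0.2]
opening: 0.995
grip_force: 0.0
clock 11.88 pos [ 0.5089 -0.2198  0.1467] yaw 49.2 tilt [-0.0471 -0.0076] j7 0.72 F [0.1 0.8 0.2] grip 0.0 open 0.085
turn 0.3858 shift [ 0.1153  0.0921 -0.0058]
[ 1.1969108   0.58668829 -1.11271702  1.83542943  0.59243715  1.14717028
  0.72246621]
```

```bash
python3 -m creep '{"steps":[[[0,0,0],0.096,0.0854],[[0,0,0],0.096,0.0854],[[0,0,0],0.096,0.0854],[[0,0,0],0.096,0.0854],[[0.0192,0.0153,-0.001],0,0.0854],[[0.0192,0.0153,-0.001],0,0.0854],[[0.0192,0.0153,-0.001],0,0.0854],[[0.0192,0.0153,-0.001],0,0.0854],[[0.0192,0.0153,-0.001],0,0.0854],[[0.0192,0.0153,-0.001],0,0.0854],[[0,0,0],0,0.0854],[[0,0,0],0,0.0854]]}'
python3 - <<'E'
from h import *
plan(.5386,-.0752,.05,27.1)
print(arm.read_state()["joint_positions"].round(2))
P=imaging.camera_params("wrist");p,d=imaging.get_image("wrist")
X=cloud(d.astype(float),P);z=X[...,2]
w=X[(z>.08)&(z<.092)&(np.linalg.norm(X[...,:2]-[.538,-.075],axis=-1)<.03)];print('post top',len(w),len(w)and rect(w))
w=X[(z>.045)&(z<.078)&(np.linalg.norm(X[...,:2]-[.538,-.075],axis=-1)<.03)];print('post',len(w),len(w)and rect(w))
cv2.imwrite('pics/w5.png',p[:,:,::-1])
E
```

```text
clock: 12.88
position: [0.5372, -0.0728, 0.1503]
eef_rot: [-1.604, -2.658, 0.047]
contact_force: [1.2, -1.1, -0.6]
opening: 1.002
grip_force: 0.0
clock 12.88 pos [ 0.5372 -0.0728  0.1503] yaw 27.81 tilt [-0.0468 -0.0068] j7 0.13 F [ 1.2 -1.1 -0.6] grip 0.0 open 0.0856
turn 0.0124 shift [-0.0043  0.0047  0.1001]
[ 0.91  0.53 -1.07  1.86  0.52  1.12  0.13]
post top 367 (array([538.1, -74.9]), array([14.8, 15.2]), 68.8)
post 244 (array([536.7, -71.4]), array([15.6,  7.6]), 22.1)
```

View pics/w5.png

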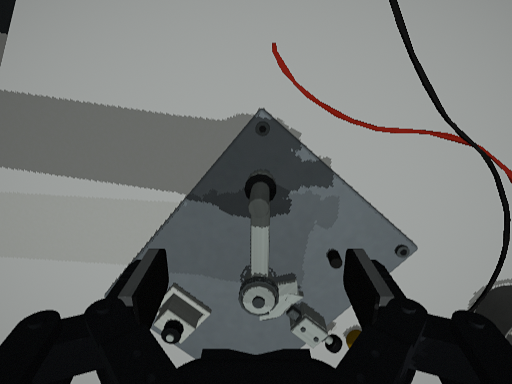

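The post is at (261,185) in the view, centred between the fingers. Depth gives its top as (0.538, -0.075), matching the model.

```bash
python3 -m creep '{"steps":[[[-0.0043,0.004,0.01],0.012,0.0854],[[0,0,0.03],0,0.0854],[[0,0,0.03],0,0.0854],[[0,0,0.02],0,0.0854],[[0,0,0.008],0,0.0854],[[0,0,0],0,0.0854],[[0,0,0],0,0.0854]]}'
python3 - <<'E'
from h import *
plan(.5386,-.0752,.05,27.1)
E
```

```text
clock: 13.52
position: [0.5372, -0.0802, 0.0503]
eef_rot: [-1.628, -2.64, 0.05]
contact_force: [0.2, 0.4, 0.7]
opening: 1.004
grip_force: 0.0
clock 13.52 pos [ 0.5372 -0.0802  0.0503] yaw 26.7 tilt [-0.0504 -0.0068] j7 0.03 F [0.2 0.4 0.7] grip 0.0 open 0.0857
turn -0.0069 shift [0.0039 0.0036 0.0002]
```

```bash
python3 -m creep '{"steps":[[[-0.003,0.003,0],0,0.0854],[[0,0,0],0,0.05],[[0,0,0],0,0.01],[[0,0,0],0,0.01],[[0,0,0],0,0.01],[[0,0,0],0,0.01],[[0,0,0],0,0.01],[[0,0,0],0,0.01],[[0,0,0],0,0.01],[[0,0,0],0,0.01],[[0,0,0],0,0.01]]}' 60
python3 - <<'E'
from h import *
plan(.5386,-.0752,.05,27.1)
E
```

```text
clock: 14.43
position: [0.5403, -0.0811, 0.0505]
eef_rot: [-1.626, -2.641, 0.052]
contact_force: [-5.2, -0.7, 5.4]
opening: 0.174
grip_force: 58.3
clock 14.43 pos [ 0.5403 -0.0811  0.0505] yaw 26.79 tilt [-0.0515 -0.0079] j7 0.03 F [-5.2 -0.7  5.4] grip 58.3 open 0.0148
turn -0.0055 shift [0.0061 0.0012 0.0006]
```

```bash
python3 -m creep '{"steps":[[[0,0,0],0,0.04],[[0,0,0],0,0.04],[[0,0,0],0,0.04],[[0.006,0.001,0],0,0.04],[[0,0,0],0,0.04],[[0,0,0],0,0.01],[[0,0,0],0,0.01],[[0,0,0],0,0.01],[[0,0,0],0,0.01],[[0,0,0],0,0.01],[[0,0,0],0,0.01]]}' 60
python3 - <<'E'
from h import *
plan(.5386,-.0752,.05,27.1)
E
```

```text
clock: 15.35
position: [0.5381, -0.075, 0.0503]
eef_rot: [-1.626, -2.64, 0.052]
contact_force: [-4.8, -1.2, 4.8]
opening: 0.169
grip_force: 58.3
clock 15.35 pos [ 0.5381 -0.075   0.0503] yaw 26.78 tilt [-0.0523 -0.0073] j7 0.02 F [-4.8 -1.2  4.8] grip 58.3 open 0.0145
turn -0.0056 shift [-0.0004  0.0003  0.0003]
```

```bash
python3 -m creep '{"steps":[[[-0.0001,0.0055,-0.0003],0.05,0.01],[[-0.0001,0.0055,-0.0003],0.05,0.01],[[-0.0001,0.0055,-0.0003],0.05,0.01],[[-0.0001,0.0055,-0.0003],0.05,0.01],[[-0.0001,0.0055,-0.0003],0.05,0.01],[[-0.0001,0.0055,-0.0003],0.05,0.01],[[0,0,0],0,0.01],[[0,0,0],0,0.01]]}' 60
cat >> h.py <<'E'
def ang():
    s=arm.read_state();v=s["position"][:2]-[.5887,-.1731]
    print('theta',round(np.radians(117.1)-np.arctan2(v[1],v[0]),3),'r',np.linalg.norm(v).round(4))
E
python3 - <<'E'
from h import *
plan(.5386,-.0752,.05,27.1);ang();print(arm.read_state()["joint_positions"].round(2))
E
```

```text
clock: 16.02
position: [0.5695, -0.0649, 0.0503]
eef_rot: [-2.004, -2.373, 0.062]
contact_force: [-5.2, -1.2, 4.6]
opening: 0.17
grip_force: 59.8
clock 16.02 pos [ 0.5695 -0.0649  0.0503] yaw 9.65 tilt [-0.0521 -0.0081] j7 -0.26 F [-5.2 -1.2  4.6] grip 59.8 open 0.0145
turn -0.3046 shift [ 0.0049 -0.0322  0.002 ]
theta 0.297 r 0.1099
[ 0.72  0.67 -0.87  1.84  0.62  0.98 -0.26]
```

```bash
python3 -m creep '{"steps":[[[-0.0001,0.0055,-0.0003],0.05,0.01],[[-0.0001,0.0055,-0.0003],0.05,0.01],[[-0.0001,0.0055,-0.0003],0.05,0.01],[[-0.0001,0.0055,-0.0003],0.05,0.01],[[-0.0001,0.0055,-0.0003],0.05,0.01],[[-0.0001,0.0055,-0.0003],0.05,0.01],[[-0.0001,0.0055,-0.0003],0.05,0.01],[[-0.0001,0.0055,-0.0003],0.05,0.01],[[-0.0001,0.0055,-0.0003],0.05,0.01],[[-0.0001,0.0055,-0.0003],0.05,0.01],[[0,0.002,0],0.02,0.01],[[0,0,0],0,0.01],[[0,0,0],0,0.01],[[0,0,0],0,0.01],[[0,0,0],0,0.01]]}' 60
python3 - <<'E'
from h import *
plan(.5386,-.0752,.05,27.1);ang()
P=imaging.camera_params("top");p,d=imaging.get_image("top")
cv2.imwrite('pics/t2.png',cv2.resize(p[100:260,180:420,::-1],(720,480)))
X=cloud(d.astype(float),P);z=X[...,2]
near=np.linalg.norm(X[...,:2]-[.5307,-.247],axis=-1)<.035
w=X[near&(z>.038)&(z<.046)];print(len(w),len(w) and rect(w))
p,d=imaging.get_image("scene");cv2.imwrite('pics/s2.png',cv2.resize(p[150:330,210:450,::-1],(720,540)))
E
```

```text
clock: 17.27
position: [0.6244, -0.07, 0.0502]
eef_rot: [-2.554, -1.787, 0.078]
contact_force: [-6.8, -1.1, 4.3]
opening: 0.175
grip_force: 58.3
clock 17.27 pos [ 0.6244 -0.07    0.0502] yaw -20.08 tilt [-0.0545 -0.0091] j7 -0.7 F [-6.8 -1.1  4.3] grip 58.3 open 0.015
turn -0.8234 shift [ 0.0345 -0.0786  0.005 ]
theta 0.807 r 0.1091
0 0
```

View pics/s2.png

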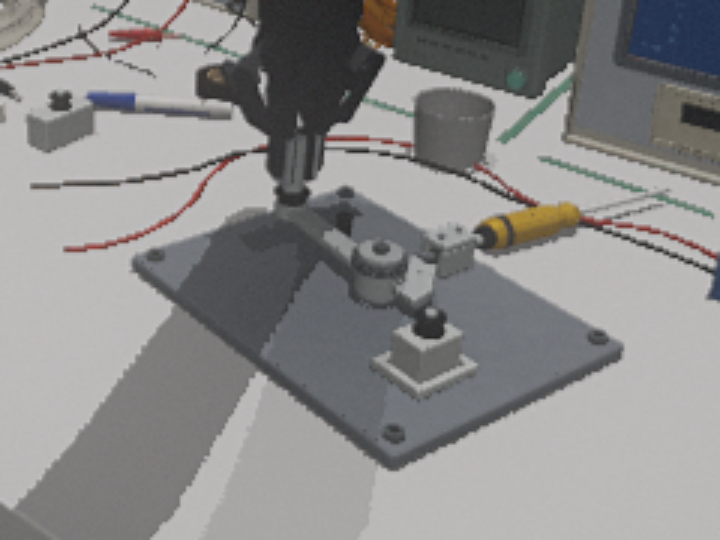

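The fingers hold the post at (290,170) with the arm swung past the pawl (angle about 0.81). The block stands in its pocket at (425,345), so I'm handing the job in.

```bash
python3 -c "
from plant import arm
print(arm.finish_job())"
```

```text
the job is handed in; nothing more can be done
None
```

I handed the job in at about 17 s of the 48 s, with the short idler seated in the pocket (within about 1 mm) and let go, and the gripper still holding the tensioner arm at about 0.81 rad, past the click; the hand-in gave no verdict and I did not read the pawl joint directly.

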